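Set and wedge-lock the dish carrier of a microscope stage

ROBOT

A 6-joint arm with a two-finger parallel gripper is mounted at the origin on the work surface. World frame = base frame: x ahead of the robot, y to its left, z up, the work surface at z = 0. Lengths are in m, angles in rad, forces in N, time in s.
With the tool pointing down it reaches from about 0.25 to 0.775 m from the base axis. Payload 4 kg.
Tool frame: the origin (TCP) lies at the very end of the fingers, on their centre line; the grasp point (between the pads) lies 19 mm behind it; x points along the fingers, y is the direction in which the jaws open and shut, and the axes are right-handed (so a half turn about x gives the same grasp; the last joint's range is limited). The gripper opens to 94 mm and grips with 3 to 60 N. Pads are 16 mm wide; open, the fingers measure 119 mm over their backs; the gripper's body (75 mm by 177 mm) begins 78 mm behind the grasp point.
Start: joints at [1.038, 0.087, 1.371, -0, 1.684, -0.103], TCP at [0.229, 0.5, 0.178] pointing down, gripper open.
Joint ranges: [-3.1, 3.1], [-0.76, 2.03], [0.27, 2.55], [-1.08, 4.22], [0.17, 2.65], [-2.57, 2.57]. Speed limits (rad/s): [2.79, 2.79, 3.14, 3.14, 3.14, 3.14].

INTERFACE

Orientations are given as [roll, pitch, yaw] about the fixed x, y, z axes, in that order (R = Rz(yaw) Ry(pitch) Rx(roll)).
In Python, from bench import robot gives the robot as it stands.
- The arm moves only by the tool carry_out, never from a script. Its argument "targets" is a list of rows, each a list of 5 numbers: the closure, from 0 (fully open) to 1 (shut), then the shift along the tool's x, y, z in cm, then the turn about the tool's x in degrees. In form: [[fingers, tx, ty, tz, turn], ...]. A call has 1 to 20 rows; each row shifts and turns the commanded pose from where the row before left it, along the tool's axes as they then stand; what a row does not reach is not made up. A row lasts 1/10 s, in which the tool goes at most 50 mm and 8.59 degrees, less where a joint would pass 70% of its speed; a pose out of reach is approached as far as the arm can. A call is refused whole if a number of a shift passes 5 or a number of a turn 8.59, either way. A call with a gripper value outside its range is refused whole. The fingers move at their own pace and stop on an object; the grip force is fixed at half the most. Time passes only in rows, so rows that do not move let the fingers close. It gives the time, the measured TCP pose, the force and the opening at its end, in the units of the state.
- robot.get_obs(): the state, without advancing time (a new reading comes with each control period).
- robot.snapshot(name): name is "scene" or "top" or "wrist"; returns a dict with "image" (420x560x3 uint8, red, green, blue), "camera_matrix" (3x3 intrinsics, pixels), "distortion" ([k1, k2, p1, p2, k3] as OpenCV has them; the pictures are not rectified), "pose" (4x4, takes a point from camera to world coordinates). Camera axes: x right, y up, looking along -z (the intrinsics and any distortion apply to the point x, -y, -z); pixel columns grow to the right and rows downward; lengths in m; the calibration is good to about 2 mm. A picture is of the moment at which its call begins. There is no depth.
- robot.close_job(): hands the job in, once; it reports no verdict.
The state is a dict: "time": time; "joint_positions": joint angles; "qvel": joint speeds; "joint_torque": joint torques, N m; "tool_pos": TCP position; "ee_rot": TCP orientation; "wrist_force": force on the tool from outside, world axes, zero at the start; "wrist_torque": the same for the moment, N m; "width": finger opening in m.
Only numpy, scipy, OpenCV 4.12 (cv2) and the standard library are available. Lean on these libraries where they do the work, as an engineer would, in place of code of your own. Each camera call takes 0.05 s, during which the arm holds its last target. There are 200 camera calls.

TASK

Slide the silver dish bar along the microscope stage until its black line meets the tip of the red pointer. Then push the orange thumb wedge along its ramp until it jams the bar fast, with the line still at the pointer. Leave the bottle, the stack of dishes and the blue tip box standing where they are.

Things in the scene. Friction and masses are not known exactly. Their poses are not given: they have to be found in the camera images.
- stage: Fixed cream plate, x -90 to +60 mm, y -150 to +150 mm, 12 mm thick. Origin on the table under the bar's channel, z up; the bar slides along its y, x points from wedge to fence ('stage' = this frame). Dark steel walls, tops at z 24 mm: a fence with inner face at x +26.5 mm; two guides 14 mm long, faces at x -26.5 mm, at y -73 and +57 mm.
- ramp (a point): Middle of the foot of the ramp face (stage x -45, y -15, z 12 mm): a fixed dark steel wall, 14 mm thick, 12 mm high, 120 mm long along stage y, turned 12 degrees to it so that it nears the bar towards +y. The wedge slides along its face, on the bar's side.
- bar: Loose silver bar, 260 (y) by 50 (x) by 14 mm, about 0.55 kg, lying on the plate between fence and guides with 1.5 mm play each side; origin at the centre of its underside, axes as the stage's. It slides along stage y under 2 to 8 N and stays where left; its ends may overhang the plate. On it at bar y -55 mm is a fixed glass dish, 52 mm across, top at stage z 38 mm.
- bar_line (a point): Middle of the black line, 4 mm wide, which runs across the top of the bar (along its x) at bar y 0; stage z 26 mm.
- bar_knob (a point): Top centre of the upright black knob with steel cap fixed on the bar at bar y +85 mm: a post 16 mm in diameter from stage z 26 to 62 mm, for pushing the bar either way. At the start the bar must go 18 to 45 mm towards stage -y.
- pointer: Fixed red pointer on top of the fence, 31 mm long (x), 12 mm wide, 10 mm high; origin at its tip, level with its underside (stage z 24 mm), axes as the stage's. The tip points to stage -x at the bar's far edge; its stage y differs each time. The bar is set when line and tip have the same stage y.
- wedge (a joint): Travel in m (0 to 0.045) of the orange captive wedge along its ramp, in the stage direction (x sin 12, y cos 12 degrees), mainly +y; each mm brings it 0.21 mm nearer the bar. It slides against about 2 N and stays where left; 0 to 0.008 at the start. It touches the bar between 0.017 and 0.03, shoves it against the fence and is tight at about 0.03 to 0.032; a firm push of 10 to 15 N jams it for good.
- wedge_thumb (a point): Mid width on the rear face (to stage -y) of the wedge's upright orange thumb tab, at stage z 50 mm. The tab is 24 mm wide (x), 8 mm thick (y), its top at stage z 60 mm; the air behind it is free. Push here along the ramp. The wedge is 55 mm long, its top at stage z 26 mm.
- bottle: Loose clear bottle with a red cap, 52 mm across, 105 mm high, standing beyond the stage. Origin at the centre of its underside.
- dishes: Loose stack of clear dishes, 60 mm across, 39 mm high, standing beyond the stage. Origin at the centre of its underside.
- tipbox: Loose blue pipette-tip box with a clear lid, 75 by 110 mm, 47 mm high, standing to the stage's +y side. Origin at the centre of its underside.

How it is judged:
On the way, in this order (a step that is already met when the one before it is completed fails the run):
1. the bar's line is at the pointer (within 4 mm along the stage) while the wedge is still slack (y of bar_line in the frame of pointer between -0.004 and 0.004 m and value of joint wedge below 0.016 m), for 0.2 s.
2. the wedge is driven up its ramp and bears hard on the bar (value of joint wedge above 0.029 m and contact force between wedge and bar above 2 N), for 0.2 s.
At the end, for the whole second after the job is handed in: The bar lies flat in its channel, at rest, its line within 4 mm of the pointer's tip along the stage, and the wedge is at least 29 mm up its ramp and still bears on the bar with more than 2 N after it has been let go (all of step 2 and y of bar_line in the frame of pointer between -0.004 and 0.004 m and z of bar in the frame of stage below 0.015 m and angle between bar's own z axis and vertical below 0.03 rad and linear speed of bar below 0.01 m/s); the robot touches nothing.
It fails at once if the bottle is shifted by more than 20 mm or tipped (distance of bottle from where it was at the start of the episode above 0.02 m or angle between bottle's own z axis and vertical above 0.3 rad).
It fails at once if the stack of dishes is shifted by more than 20 mm or tipped (distance of dishes from where it was at the start of the episode above 0.02 m or angle between dishes's own z axis and vertical above 0.3 rad).
It fails at once if the tip box is shifted by more than 20 mm or tipped (distance of tipbox from where it was at the start of the episode above 0.02 m or angle between tipbox's own z axis and vertical above 0.3 rad).
It also fails if it takes over 40 s, if anything falls off the work surface, if the arm or the gripper's body presses on something with over 40 N, if the wrist force passes 120 N, or if a joint passes its speed limit or range.

## Working session

There is one attempt and no reset: what is moved stays moved. The work goes in short steps, Python scripts to look and compute and a tool call to move; the robot and the scene stay as the last step left them, time stands still between calls to the robot, and variables do not carry over. Pictures are saved under pics/ and viewed, about 8 in all and at most 12, crops included, and the job is handed in when it is done.

Besides the shell and the picture viewer there is one more tool, called after ">>>" as name([rows], argument=value, ...), one row to a line, values as JSON. carry_out: Moves the arm, as the interface text tells. Its arguments: {"type":"object","properties":{"targets":{"type":"array","items":{"type":"array","items":{"type":"number"}}}},"required":["targets"]}

```bash
mkdir -p pics; ls
python3 - <<'E'
from bench import robot
import cv2
o=robot.get_obs();print({k:o[k] for k in('time','tool_pos','ee_rot','wrist_force','width')})
import pickle
for n in('scene','top'):
    s=robot.snapshot(n);cv2.imwrite(f'pics/{n}0.png',s['image'][:,:,::-1]);pickle.dump(s,open(f'{n}0.pkl','wb'))
    print(n,s['camera_matrix'],s['distortion'],s['pose'])
E
```

```text
pics
{'time': 0.0, 'tool_pos': array([0.22888864, 0.49945636, 0.17690213]), 'ee_rot': array([-1.67263032,  1.56860118, -2.10245365]), 'wrist_force': array([ 0.6486949 ,  0.3251492 , -0.41505266]), 'width': 0.09399973657714508}
scene [[476.49543509   0.         284.5052707 ]
 [  0.         476.49543509 206.85056594]
 [  0.           0.           1.        ]] [0.01857714 0.         0.         0.         0.        ] [[ 0.55743849 -0.71453173  0.42273719  0.99370026]
 [ 0.83020244  0.48289442 -0.27852626 -0.10637983]
 [-0.00512158  0.50621871  0.86238993  0.82460883]
 [ 0.          0.          0.          1.        ]]
top [[501.56692636   0.         275.50377386]
 [  0.         501.56692636 206.22799185]
 [  0.           0.           1.        ]] [-0.11272353  0.          0.          0.          0.        ] [[-2.36222667e-02  9.85625689e-01 -1.67284156e-01  4.50197058e-01]
 [-9.99720842e-01 -2.33688803e-02  3.48331633e-03  1.18786663e-01]
 [-4.75997362e-04  1.67319741e-01  9.85902570e-01  1.21211616e+00]
 [ 0.00000000e+00  0.00000000e+00  0.00000000e+00  1.00000000e+00]]
```

View pics/top0.png

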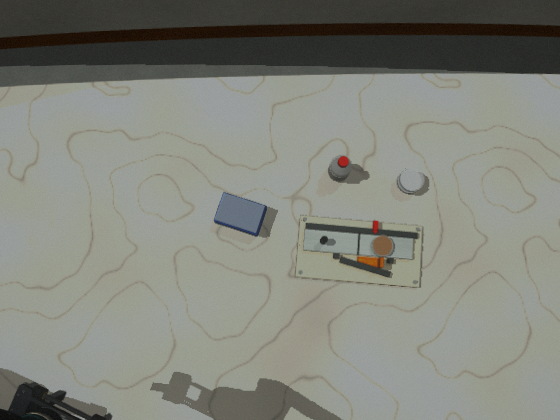

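View pics/scene0.png

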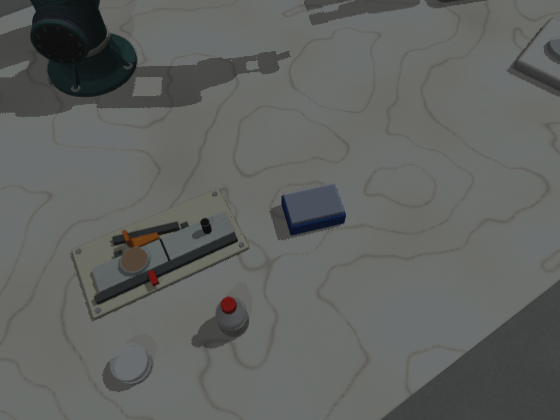

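The top view shows the plate with corners near (300,215), (424,228), (421,287) and (296,277). The line is at about (358,243), the pointer at (375,227), the knob at (323,240) and the tip box at (241,214). I'll enlarge it for measuring.

```bash
cat > h.py <<'E'
import numpy as np,cv2,pickle
def ray(s,uv):
    p=cv2.undistortPoints(np.array(uv,float).reshape(-1,1,2),s['camera_matrix'],np.array(s['distortion'])).reshape(-1,2)
    d=np.c_[p[:,0],-p[:,1],-np.ones(len(p))]@s['pose'][:3,:3].T
    return s['pose'][:3,3],d
def onz(s,uv,z):
    o,d=ray(s,uv);return o+d*((z-o[2])/d[:,2])[:,None]
def proj(s,P):
    T=np.linalg.inv(s['pose']);q=np.atleast_2d(P)@T[:3,:3].T+T[:3,3]
    return cv2.projectPoints(q*[1,-1,-1],np.zeros(3),np.zeros(3),s['camera_matrix'],np.array(s['distortion']))[0].reshape(-1,2)
E
python3 - <<'E'
from h import *
for n,(u,v,w,h) in dict(top=(285,205,150,95),scene=(65,180,190,140)).items():
    s=pickle.load(open(n+'0.pkl','rb'));im=s['image'][v:v+h,u:u+w,::-1]
    k=5 if n=='top' else 4
    cv2.imwrite(f'pics/{n}c.png',cv2.convertScaleAbs(cv2.resize(im,None,fx=k,fy=k,interpolation=cv2.INTER_CUBIC),alpha=1.4))
E
```

```text
(no output)
```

View pics/topc.png

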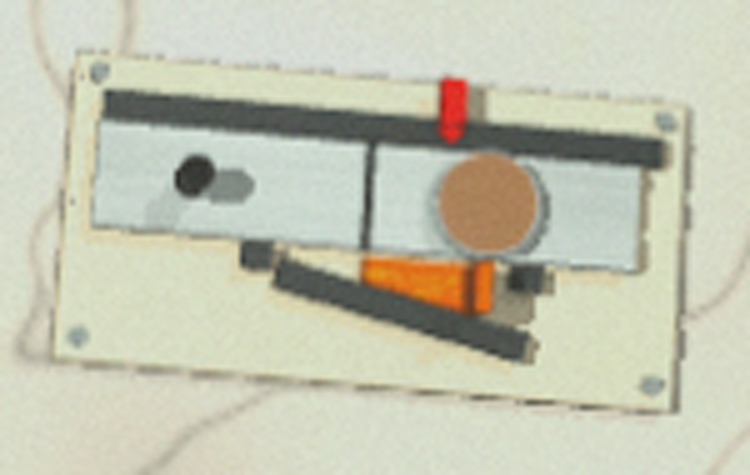

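View pics/scenec.png

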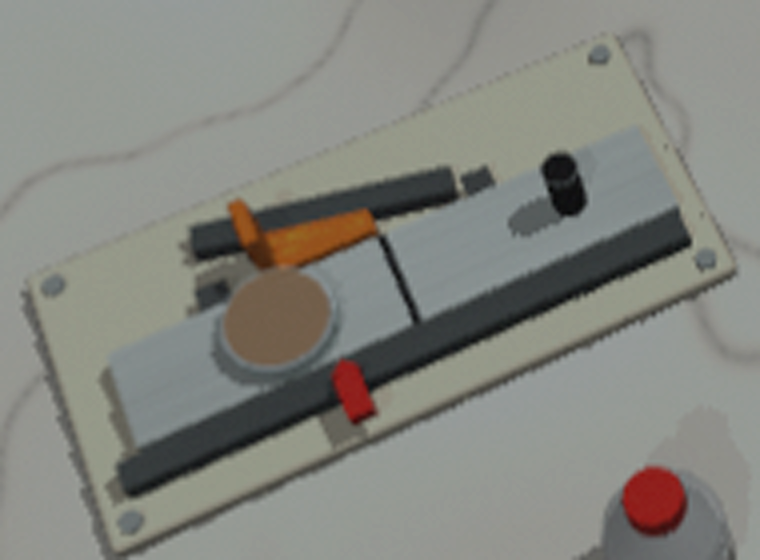

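```bash
cat >> h.py <<'E'
def fit(s,uv):
    C=np.array([[60,150],[60,-150],[-90,-150],[-90,150]])/1000
    P=onz(s,uv,.012)[:,:2]
    a=C-C.mean(0);b=P-P.mean(0);th=np.arctan2((a[:,0]*b[:,1]-a[:,1]*b[:,0]).sum(),(a*b).sum())
    R=np.array([[np.cos(th),-np.sin(th)],[np.sin(th),np.cos(th)]]);t=P.mean(0)-R@C.mean(0)
    return R,t,th,(P-t)@R-C
E
python3 - <<'E'
from h import *
A=dict(top=((285,205,5),[(78,50),(690,107),(677,412),(53,357)],dict(line=((369,195),.026),tip=((452,140),.032),knob=((195,175),.062),tabtop=((484,285),.06),dish=((488,203),.038))),
scene=((65,180,4),[(735,268),(115,555),(27,280),(617,35)],dict(line=((399,280),.026),tip=((342,366),.032),knob=((560,163),.062),tabtop=((241,207),.06),dish=((277,318),.038))))
for n,((u,v,k),c,d) in A.items():
    s=pickle.load(open(n+'0.pkl','rb'));f=lambda x:(np.atleast_2d(x)+.5)/k-.5+[u,v]
    R,t,th,e=fit(s,f(c));print(n,t,th,'\n',(e*1e3).round(1))
    for q,(x,z) in d.items():
        p=onz(s,f(x),z)[0];print(q,p.round(4),'stage',(1e3*(p[:2]-t)@R).round(1))
T=pickle.load(open('top0.pkl','rb'));print(onz(T,[(241,214)],.047),onz(T,[(343,161)],.1),onz(T,[(411,180)],.039))
E
```

```text
top [ 0.55558545 -0.08714318] -0.11585180636951943 
 [[-0.7  0.3]
 [-1.4  0.6]
 [ 1.  -0.4]
 [ 1.1 -0.4]]
line [ 0.5567 -0.0803  0.026 ] stage [0.3 6.9]
tip [ 0.5813 -0.1203  0.032 ] stage [ 29.4 -29.9]
knob [0.5648 0.0058 0.062 ] stage [-1.6 93.4]
tabtop [ 0.5107 -0.1259  0.06  ] stage [-40.1 -43.7]
dish [ 0.5503 -0.1346  0.038 ] stage [  0.2 -47.7]
scene [ 0.55465169 -0.08924351] -0.11817724988192953 
 [[-2.3 -1.8]
 [-0.7  1.2]
 [ 1.   0.5]
 [ 2.   0.1]]
line [ 0.5541 -0.0833  0.026 ] stage [-1.3  5.8]
tip [ 0.5813 -0.1236  0.032 ] stage [ 30.5 -31. ]
knob [0.562  0.0031 0.062 ] stage [-3.6 92.5]
tabtop [ 0.5001 -0.1269  0.06  ] stage [-49.7 -43.8]
dish [ 0.5469 -0.1375  0.038 ] stage [ -2.  -48.8]
[[0.63128145 0.19621681 0.047     ]] [[ 0.74028823 -0.04219594  0.1       ]] [[ 0.7057057  -0.21392935  0.039     ]]
```

```bash
cat >> h.py <<'E'
from scipy.spatial.transform import Rotation as Ro
TH=-.1165; T0=np.array([.5553,-.0878]); RS=np.array([[np.cos(TH),-np.sin(TH)],[np.sin(TH),np.cos(TH)]])
def plan(o,sx,sy,z,ang):
    """mm stage target; ang deg = stage heading of jaw axis (tool y)"""
    R=Ro.from_euler('xyz',o['ee_rot']).as_matrix()
    tgt=np.r_[T0+RS@np.array([sx,sy])/1e3,z/1e3]
    y=R[:2,1]; want=np.radians(ang)+TH
    d=(np.arctan2(y[1],y[0])-want+np.pi/2)%np.pi-np.pi/2   # tool x is down: +turn lowers world yaw
    print('toolx',R[:,0].round(3),'tooly',R[:,1].round(3),'turn',np.degrees(d).round(2),'shift cm',(100*R.T@(tgt-o['tool_pos'])).round(2),'tgt',tgt)
def st(o):
    p=o['tool_pos'];q=(p[:2]-T0)@RS*1e3;F=o['wrist_force'];print('t',o['time'],'stage',q.round(1),'z',(p[2]*1e3).round(1),'Fstage',(F[:2]@RS).round(1),F[2].round(1),'w',o['width'])
E
python3 - <<'E'
from h import *; from bench import robot
o=robot.get_obs();st(o);print(o['joint_positions']);plan(o,-1,93,150,90)
E
```

```text
t 0.1 stage [-392.4  545.4] z 177.0 Fstage [-0.1 -0.5] 0.3 w 0.09379929934767724
[ 1.03790274e+00  8.79038297e-02  1.37208222e+00 -3.34029057e-05
  1.68357538e+00 -1.03076915e-01]
toolx [-0.001 -0.002 -1.   ] tooly [ 0.417  0.909 -0.002] turn -17.95 shift cm [  2.75 -30.97  51.18] tgt [0.56511679 0.00468584 0.15      ]
```

>>> carry_out([
  [0.5,0.1,-1.7,2.85,0],
  [0.5,0.1,-1.7,2.85,0],
  [0.5,0.1,-1.7,2.85,0],
  [0.5,0.15,-1.7,2.85,0],
  [0.5,0.15,-1.7,2.85,0],
  [0.5,0.15,-1.7,2.85,0],
  [0.5,0.15,-1.7,2.85,0],
  [0.5,0.15,-1.7,2.85,0],
  [0.5,0.15,-1.7,2.85,0],
  [0.5,0.15,-1.7,2.85,0],
  [0.5,0.15,-1.7,2.85,0],
  [0.5,0.15,-1.7,2.85,0],
  [0.5,0.15,-1.7,2.85,0],
  [0.5,0.15,-1.7,2.85,0],
  [0.5,0.15,-1.7,2.85,0],
  [0.5,0.15,-1.7,2.85,0],
  [0.5,0.15,-1.7,2.85,0],
  [0.5,0.15,-2.0,2.7,0],
  [0.5,0,0,0,0],
  [0.5,0,0,0,0],
])

```text
time: 2.1
tool_pos: [0.565, 0.0057, 0.1517]
ee_rot: [-3.11, 1.569, 2.742]
wrist_force: [0.5, 0.2, -0.2]
width: 0.0471
```

>>> carry_out([
  [0.5,0,0,0,-6],
  [0.5,0,0,0,-6],
  [0.5,0,0,0,-6],
  [0.5,0,0,0,0],
  [0.5,0,0,0,0],
])

```text
time: 2.6
tool_pos: [0.565, 0.007, 0.1527]
ee_rot: [1.524, 1.57, 1.408]
wrist_force: [-0.0, 0.3, 0.8]
width: 0.0469
```

Run:
```python
from h import *; from bench import robot
s=robot.snapshot('wrist');cv2.imwrite('pics/w1.png',s['image'][:,:,::-1]);pickle.dump(s,open('w1.pkl','wb'))
o=robot.get_obs();st(o);plan(o,-1,93,36,90)
for n,P in dict(knob=(-1,92.5,62),line=(0,7,26),tip=(26,-30,32)).items(): print(n,proj(s,np.r_[T0+RS@np.array(P[:2])/1e3,P[2]/1e3]))
```

```text
t 2.65 stage [-1.3 95.1] z 152.7 Fstage [-0.5 -0.6] 1.0 w 0.04699690196165754
toolx [ 0.  0. -1.] tooly [0.116 0.993 0.   ] turn 0.01 shift cm [11.67 -0.21  0.03] tgt [0.56511679 0.00468584 0.036     ]
knob [[272.90165038 202.17337058]]
line [[180.92801293 193.66942887]]
tip [[141.94904838 222.35570343]]
```

View pics/w1.png

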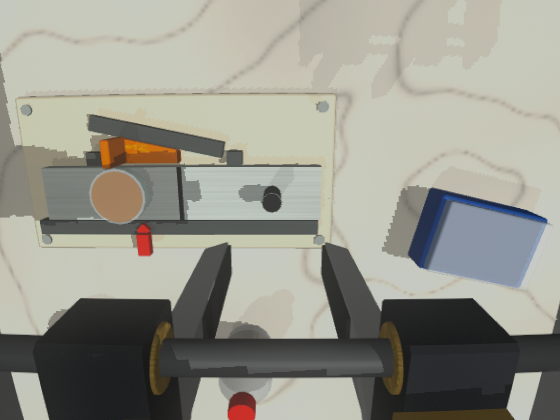

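Wrist view: the line is at (181,193), the pointer tip at about (143,226) and the knob cap at (272,203), all within a few px of prediction. Next I lower the fingers astride the knob.

>>> carry_out([
  [0.5,2,-0.2,0,0],
  [0.5,3,0,0,0],
  [0.5,3,0,0,0],
  [0.5,2,0,0,0],
  [0.5,1.6,0,0,0],
  [0.5,0,0,0,0],
  [0.8,0,0,0,0],
  [0.9,0,0,0,0],
  [1,0,0,0,0],
  [1,0,0,0,0],
  [1,0,0,0,0],
  [1,0,0,0,0],
])

```text
time: 3.85
tool_pos: [0.5653, 0.004, 0.0369]
ee_rot: [0.22, 1.57, 0.104]
wrist_force: [0.3, -0.2, -0.6]
width: 0.0024
```

```bash
cat >> h.py <<'E'
def sub(im,a,b,bg):pass
def linetip(s,ly,ty):
    """stage y of line and tip by profile in rectified stage strips (0.5 mm grid)"""
    def strip(x0,x1,y0,y1,z):
        ys=np.arange(y0,y1,.25);xs=np.arange(x0,x1,.5);g=np.array([[x,y] for x in xs for y in ys])
        uv=proj(s,np.c_[T0+g/1e3@RS.T,np.full(len(g),z/1e3)]).astype(np.float32)
        return ys,cv2.remap(s['image'],uv[:,:1],uv[:,1:],cv2.INTER_LINEAR).reshape(len(xs),len(ys),3).astype(float)
    ys,I=strip(-18,18,ly-15,ly+15,26);g=np.median(I.mean(2),0);w=np.clip(np.median(g)-15-g,0,None);L=(w*ys).sum()/w.sum()
    ys,I=strip(36,54,ty-15,ty+15,34);r=np.clip(I[...,0]-I[...,1]-60,0,None).sum(0);P=(r*ys).sum()/r.sum()
    return L,P,L-P
E
python3 - <<'E'
from h import *; from bench import robot
st(robot.get_obs())
for n in('w1','top0','scene0'):print(n,linetip(pickle.load(open(n+'.pkl','rb')),7,-30))
s=robot.snapshot('top');print(linetip(s,7,-30))
E
```

```text
t 3.85 stage [-0.7 92.3] z 36.9 Fstage [ 0.3 -0.1] -0.6 w 0.0023940805409165115
w1 (np.float64(6.171377946266689), np.float64(-30.272043340450843), np.float64(36.44342128671753))
top0 (np.float64(8.11954459203036), np.float64(-28.340604518647922), np.float64(36.46014911067828))
scene0 (np.float64(4.620588860544218), np.float64(-32.25267175572519), np.float64(36.873260616269405))
(np.float64(nan), np.float64(nan), np.float64(nan))h.py:35: RuntimeWarning: invalid value encountered in scalar divide
  ys,I=strip(-18,18,ly-15,ly+15,26);g=np.median(I.mean(2),0);w=np.clip(np.median(g)-15-g,0,None);L=(w*ys).sum()/w.sum()
h.py:36: RuntimeWarning: invalid value encountered in scalar divide
  ys,I=strip(36,54,ty-15,ty+15,34);r=np.clip(I[...,0]-I[...,1]-60,0,None).sum(0);P=(r*ys).sum()/r.sum()
```

Gap is 36.5 mm in all three views. But the fingers closed to 2.4 mm, so they are not holding the knob, and I need to look.

Run:
```python
from h import *; from bench import robot
A=robot.snapshot('wrist');B=robot.snapshot('scene');pickle.dump(A,open('w2.pkl','wb'))
b=cv2.resize(B['image'][150:340,60:290],(508,420),interpolation=cv2.INTER_CUBIC)
cv2.imwrite('pics/w2.png',cv2.resize(np.hstack([A['image'],b]),None,fx=.745,fy=.745)[:,:,::-1]);st(robot.get_obs())
```

```text
t 4.0 stage [-0.9 92.3] z 36.6 Fstage [0.2 0.3] -0.0 w 0.00029057037922841644
```

View pics/w2.png

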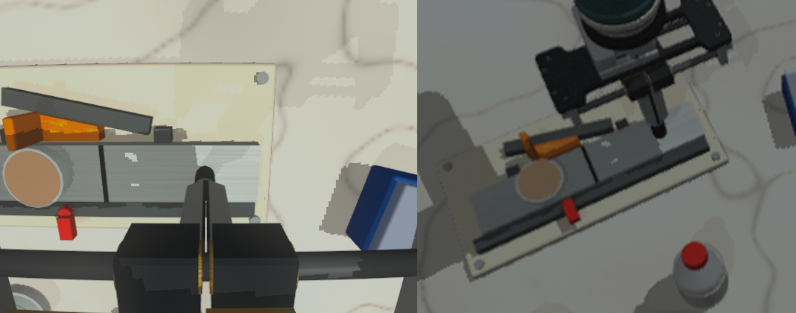

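Run:
```python
from h import *; from bench import robot
A=pickle.load(open('w2.pkl','rb'));B=robot.snapshot('scene')
def w(x,y,z):return np.r_[T0+RS@np.array([x,y])/1e3,z/1e3]
P=[w(-.9,92.3,36.6),w(-1,92,62),w(-1,92,26)]
print(proj(A,P).round(1),proj(B,P).round(1))
a=A['image'][200:300,210:350];b=B['image'][190:260,150:248]
f=lambda i:cv2.resize(i,(400,286),interpolation=cv2.INTER_CUBIC)
cv2.imwrite('pics/w3.png',cv2.convertScaleAbs(np.hstack([f(a),f(b)])[:,:,::-1],alpha=1.6))
```

```text
[[276.4 239. ]
 [275.8 255.4]
 [275.9 233. ]] [[207.9 227.9]
 [205.7 221.4]
 [208.5 230.6]]
```

View pics/w3.png

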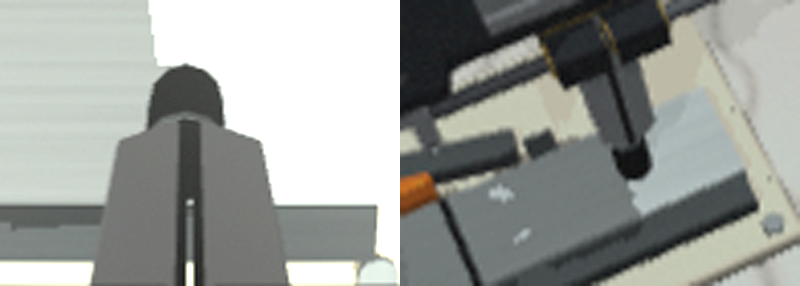

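Run:
```python
from h import *; from bench import robot
A=pickle.load(open('w2.pkl','rb'));print('w2',linetip(A,7,-30))
o=robot.get_obs();R=Ro.from_euler('xyz',o['ee_rot']).as_matrix()
print('cam in tool mm',(1e3*R.T@(A['pose'][:3,3]-o['tool_pos'])).round(1),'look',(R.T@-A['pose'][:3,2]).round(2),A['camera_matrix'][0,0])
def w(x,y,z):return np.r_[T0+RS@np.array([x,y])/1e3,z/1e3]
for z in(26,62):print(z,[proj(A,w(-1.5+a,92+b,z))[0].round(0) for a,b in((-8,0),(8,0),(0,-8),(0,8))])
for x in(-9,7):print('tip',x,[proj(A,w(x,92.3+b,36.6))[0].round(0) for b in(-12.5,12.5)])
print(o['joint_torque'].round(2),o['wrist_force'])
```

```text
w2 (np.float64(6.235711137231855), np.float64(-29.943702025637887), np.float64(36.17941316286974))
cam in tool mm [-2.065e+02 -1.000e-01 -7.510e+01] look [ 0.96 -0.    0.26] 370.24276233983477
26 [array([276., 220.]), array([276., 244.]), array([263., 232.]), array([289., 232.])]
62 [array([276., 240.]), array([276., 268.]), array([261., 254.]), array([291., 255.])]
tip -9 [array([255., 226.]), array([298., 226.])]
tip 7 [array([255., 251.]), array([297., 251.])]
[ 0.000e+00 -3.655e+01 -2.841e+01 -1.000e-02  8.000e-02  0.000e+00] [ 0.09493104 -0.08861217 -0.85722547]
```

Numbers agree on the knob's place, but the fingers are drawn in front of and above it. Their size in the picture suggests the tips end well above the reported TCP, possibly just over the cap. I'll open, drop a little, and look.

>>> carry_out([
  [0.5,0,0,0,0],
  [0.5,0,0,0,0],
  [0.5,0,0,0,0],
  [0.5,0,0,0,0],
  [0.5,0.4,0,0,0],
  [0.5,0.4,0,0,0],
  [0.5,0,0,0,0],
])

```text
time: 4.75
tool_pos: [0.5644, 0.004, 0.0275]
ee_rot: [3.128, 1.569, 3.012]
wrist_force: [-0.9, -0.4, -0.4]
width: 0.0468
```

Run:
```python
from h import *; from bench import robot
A=robot.snapshot('wrist');B=robot.snapshot('scene');o=robot.get_obs();st(o)
R=Ro.from_euler('xyz',o['ee_rot']).as_matrix()
for b in(0,10,20,30,40):print(b,[proj(A,o['tool_pos']+R@np.array([-b,y,z])/1e3)[0].round(0) for y in(-23.5,23.5) for z in (-8,8)])
a=A['image'][170:330,180:404];b=B['image'][190:260,150:248]
f=lambda i:cv2.resize(i,(400,286),interpolation=cv2.INTER_CUBIC)
cv2.imwrite('pics/w4.png',cv2.convertScaleAbs(np.hstack([f(a),f(b)])[:,:,::-1],alpha=1.6))
```

```text
t 4.85 stage [-1.1 92.3] z 28.2 Fstage [-0.2 -0.2] 0.4 w 0.0468620856941528
0 [array([236., 228.]), array([237., 253.]), array([317., 228.]), array([316., 253.])]
10 [array([234., 233.]), array([235., 260.]), array([318., 233.]), array([318., 260.])]
20 [array([232., 239.]), array([233., 267.]), array([321., 239.]), array([320., 267.])]
30 [array([230., 246.]), array([231., 275.]), array([323., 246.]), array([322., 275.])]
40 [array([228., 253.]), array([229., 284.]), array([325., 253.]), array([324., 284.])]
```

View pics/w4.png

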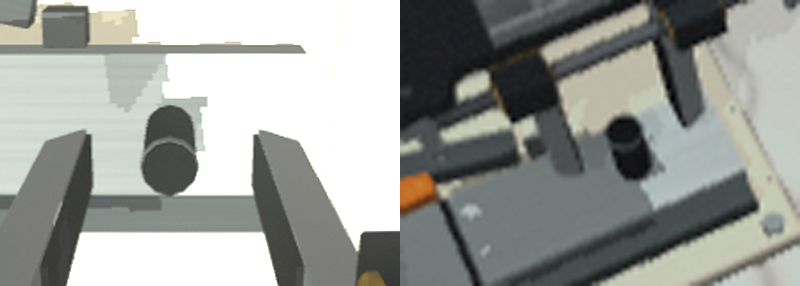

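Confirmed: the finger ends sit at about (231,243) and (323,243), which means some 26 mm short of the reported TCP. The tips are at z ≈ 54 mm, astride the knob at (275,262). I'll go about 21 mm lower and close.

>>> carry_out([
  [0.5,0.7,0,0,0],
  [0.5,0.7,0,0,0],
  [0.5,0.6,0,0,0],
  [0.5,0,0,0,0],
  [0.8,0,0,0,0],
  [1,0,0,0,0],
  [1,0,0,0,0],
  [1,0,0,0,0],
  [1,0,0,0,0],
])

```text
time: 5.75
tool_pos: [0.5654, 0.0036, 0.0089]
ee_rot: [-0.759, 1.57, -0.875]
wrist_force: [-0.2, -1.5, 1.0]
width: 0.0153
```

Run:
```python
from h import *; from bench import robot
A=robot.snapshot('wrist');st(robot.get_obs());print(linetip(A,7,-30))
plan(robot.get_obs(),-1,92.3-36.5,7.5,90)
```

```text
t 5.8 stage [-0.5 92. ] z 8.9 Fstage [ 0.8 -1.3] 1.2 w 0.015325359677336073
(np.float64(6.719617224880382), np.float64(-29.549497476521147), np.float64(36.26911470140153))
toolx [ 0.001 -0.001 -1.   ] tooly [ 0.115  0.993 -0.001] turn 0.05 shift cm [ 0.14 -3.62 -0.05] tgt [ 0.56079278 -0.032262    0.0075    ]
```

>>> carry_out([
  [1,0,-0.3,0,0],
  [1,0,-0.5,0,0],
  [1,0,-0.5,0,0],
  [1,0,-0.5,0,0],
  [1,0,-0.5,0,0],
  [1,0,-0.5,0,0],
  [1,0,-0.4,0,0],
  [1,0,-0.4,0,0],
  [1,0,0,0,0],
  [1,0,0,0,0],
  [1,0,0,0,0],
])

```text
time: 6.9
tool_pos: [0.5612, -0.0327, 0.0089]
ee_rot: [-1.264, 1.569, -1.38]
wrist_force: [-0.5, 0.3, 4.3]
width: 0.0151
```

Run:
```python
from h import *; from bench import robot
for n in('wrist','top','scene'):
  A=robot.snapshot(n);print(n,linetip(A,-29,-30))
st(robot.get_obs())
```

```text
wrist (np.float64(-29.841846113445374), np.float64(-32.175000656305784), np.float64(2.3331545428604095))
top (np.float64(nan), np.float64(nan), np.float64(nan))
scene (np.float64(-31.538000684697018), np.float64(-32.24100326564156), np.float64(0.7030025809445419))
t 7.05 stage [-0.6 55.3] z 8.9 Fstage [-0.7 -1.2] 4.9 w 0.01542815349287933h.py:35: RuntimeWarning: invalid value encountered in scalar divide
  ys,I=strip(-18,18,ly-15,ly+15,26);g=np.median(I.mean(2),0);w=np.clip(np.median(g)-15-g,0,None);L=(w*ys).sum()/w.sum()
h.py:36: RuntimeWarning: invalid value encountered in scalar divide
  ys,I=strip(36,54,ty-15,ty+15,34);r=np.clip(I[...,0]-I[...,1]-60,0,None).sum(0);P=(r*ys).sum()/r.sum()
```

>>> carry_out([
  [0.5,0,0,0,0],
  [0.5,0,0,0,0],
  [0.5,0,0,0,0],
  [0.5,0,0,0,0],
  [0.5,-2,0,0,0],
  [0.5,-3,0,0,0],
  [0.5,-3,-3,0,0],
  [0.5,-2,-4,0,0],
  [0.5,-1,-4,0,0],
  [0.5,0,-3,0,0],
  [0.5,0,0,0,0],
  [0.5,0,0,0,0],
])

```text
time: 8.25
tool_pos: [0.5445, -0.1709, 0.118]
ee_rot: [2.278, 1.569, 2.161]
wrist_force: [-0.6, 0.3, -0.5]
width: 0.0467
```

Run:
```python
from h import *; from bench import robot
for n in('wrist','scene'):
  A=robot.snapshot(n);print(n,linetip(A,-29,-30))
  if n=='wrist':cv2.imwrite('pics/w5.png',A['image'][:,:,::-1]);pickle.dump(A,open('w5.pkl','wb'))
st(robot.get_obs())
```

```text
wrist (np.float64(-29.894846924703504), np.float64(nan), np.float64(nan))
scene (np.float64(-31.529424083769644), np.float64(-32.25438842975207), np.float64(0.7249643459824249))
t 8.35 stage [ -1.  -82.6] z 118.0 Fstage [ 0.1 -0.1] 0.4 w 0.04687922811349788h.py:36: RuntimeWarning: invalid value encountered in scalar divide
  ys,I=strip(36,54,ty-15,ty+15,34);r=np.clip(I[...,0]-I[...,1]-60,0,None).sum(0);P=(r*ys).sum()/r.sum()
```

View pics/w5.png

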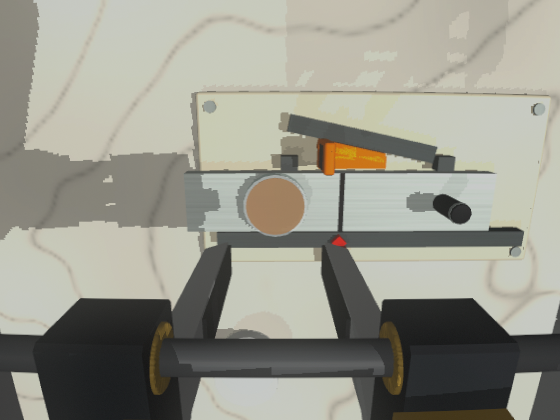

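Run:
```python
from h import *
s=pickle.load(open('w5.pkl','rb'));I=s['image'].astype(int)
m=((I[...,0]>150)&(I[...,1]<60)&(I[...,2]<60));m[:,:][:200]=0;m[300:]=0
v,u=np.nonzero(m)
for r in sorted(set(v)):print(r,u[v==r].min(),u[v==r].max(),end='; ')
S=lambda uv,z:(1e3*(onz(s,[uv],z)[0,:2]-T0)@RS).round(1)
print('\ncorners',S((197,94),.012),S((550,94),.012))
print('tip',[(z,S((u[v==v.min()].mean(),v.min()),z)) for z in(.024,.029,.034)],'line top end',S((341.5,228),.026),S((343,176),.026))
o=((I[...,0]>180)&(I[...,1]>60)&(I[...,1]<160)&(I[...,2]<60)).astype(np.uint8);o[:130]=0;o[185:]=0
v,u=np.nonzero(o)
for r in range(v.min(),v.max()+1,3):print(r,u[v==r].min(),u[v==r].max(),end='; ')
for p in((319,139),(323,174),(334,174)):print(p,S(p,.06))
```

```text
237 338 340; 238 337 341; 239 336 342; 240 335 343; 241 334 344; 242 333 345; 243 332 345; 244 334 344; 245 338 343; 
corners [ -87.7 -148.2] [-90.7 146.4]
tip [(0.024, array([ 31.1, -29.8])), (0.029, array([ 29.3, -30.7])), (0.034, array([ 27.5, -31.6]))] line top end [ 22.3 -28.3] [-22.4 -29.1]
143 334 337; 146 326 351; 149 326 365; 152 326 378; 155 326 384; 158 326 385; 161 326 385; 164 326 384; 167 326 384; 170 326 333; 173 326 333; (319, 139) [-55.  -53.6]
(323, 174) [-30. -50.]
(334, 174) [-30. -42.]
```

>>> carry_out([
  [0.3,0,2.5,0,0],
  [0.3,-1,2.5,0,0],
  [0.3,0,0,0,0],
  [0.3,0,0,0,0],
  [0.3,0,0,0,0],
])

```text
time: 8.85
tool_pos: [0.5504, -0.1211, 0.1281]
ee_rot: [-2.755, 1.57, -2.87]
wrist_force: [-0.8, -0.3, 0.2]
width: 0.0655
```

Run:
```python
from h import *; from bench import robot
st(robot.get_obs())
R=[]
for n in('wrist','scene','top'):
  A=robot.snapshot(n);print(n,linetip(A,-29,-30));pickle.dump(A,open(n+'6.pkl','wb'))
  if n=='wrist': a=A['image'][130:290,180:404]
  if n=='top': b=A['image'][205:300,285:418]
f=lambda i:cv2.resize(i,(400,286),interpolation=cv2.INTER_CUBIC)
cv2.imwrite('pics/w6.png',np.hstack([f(a),f(b)])[:,:,::-1])
```

```text
t 8.85 stage [ -1.  -33.6] z 128.1 Fstage [-0.7 -0.4] 0.2 w 0.06554135998686518
wrist (np.float64(-29.977949201309656), np.float64(-30.856658853611762), np.float64(0.8787096523021063))
scene (np.float64(-31.5289500509684), np.float64(-32.27254543199157), np.float64(0.7435953810231659))
top (np.float64(nan), np.float64(nan), np.float64(nan))h.py:35: RuntimeWarning: invalid value encountered in scalar divide
  ys,I=strip(-18,18,ly-15,ly+15,26);g=np.median(I.mean(2),0);w=np.clip(np.median(g)-15-g,0,None);L=(w*ys).sum()/w.sum()
h.py:36: RuntimeWarning: invalid value encountered in scalar divide
  ys,I=strip(36,54,ty-15,ty+15,34);r=np.clip(I[...,0]-I[...,1]-60,0,None).sum(0);P=(r*ys).sum()/r.sum()
```

View pics/w6.png

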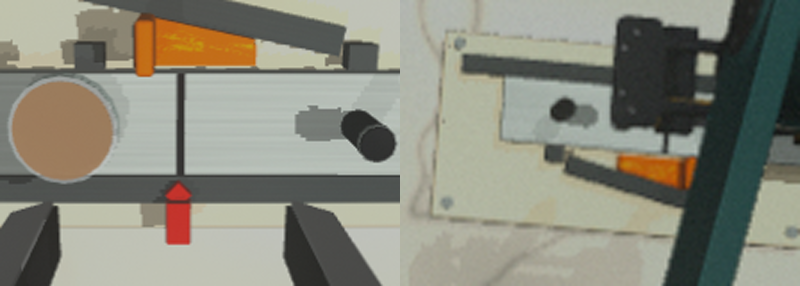

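Line at zoom column 180 and tip at 178, a gap of about +0.8 mm, with the wedge still slack, so the bar is set. The tab stands at about stage x −42, with its rear face near y −49. Next I go behind it.

Run:
```python
from h import *; from bench import robot
s=pickle.load(open('wrist6.pkl','rb'))
S=lambda uv,z:(1e3*(onz(s,[uv],z)[0,:2]-T0)@RS).round(1)
for z,c in((.06,(136,20)),(.06,(137,75)),(.06,(154,75))):print(S((180+c[0]/1.786,130+c[1]/1.786),z))
o=robot.get_obs();st(o);plan(o,-47.5,-74,90,78);plan(o,-47.5,-74,90,90)
```

```text
[-52.5 -48.5]
[-29.7 -48.4]
[-29.7 -41.2]
t 9.0 stage [ -1.  -34.2] z 128.0 Fstage [0.  0.2] 0.4 w 0.06591269292165582
toolx [-0.001  0.    -1.   ] tooly [0.116 0.993 0.   ] turn 12.0 shift cm [ 3.81 -3.98 -4.65] tgt [ 0.49952046 -0.15577715  0.09      ]
toolx [-0.001  0.    -1.   ] tooly [0.116 0.993 0.   ] turn 0.0 shift cm [ 3.81 -3.98 -4.65] tgt [ 0.49952046 -0.15577715  0.09      ]
```

>>> carry_out([
  [1,0,-1.9,-2,0],
  [1,1.5,-1.9,-2,0],
  [1,2.5,0,0,0],
  [1,2.5,0,0,0],
  [1,2.5,0,0,0],
  [1,2.2,0,0,0],
  [1,0,0,0,0],
  [1,0,0,0,0],
  [1,0,0,0,0],
])

```text
time: 9.9
tool_pos: [0.5075, -0.1549, 0.018]
ee_rot: [-0.25, 1.568, -0.366]
wrist_force: [-0.4, 0.4, -0.2]
width: 0.0009
```

Run:
```python
from h import *; from bench import robot
st(robot.get_obs())
```

```text
t 9.9 stage [-39.6 -72.2] z 18.0 Fstage [-0.5  0.3] -0.2 w 0.0009462678616254882
```

>>> carry_out([
  [1,0,0.3,0.06,0],
  [1,0,0.3,0.06,0],
  [1,0,0.2,0.04,0],
  [1,0,0.2,0.04,0],
  [1,0,0.2,0.04,0],
  [1,0,0.2,0.04,0],
  [1,0,0.2,0.04,0],
  [1,0,0.2,0.04,0],
  [1,0,0,0,0],
])

```text
time: 10.8
tool_pos: [0.5124, -0.1367, 0.0167]
ee_rot: [0.271, 1.57, 0.155]
wrist_force: [-0.2, -1.9, 1.0]
width: 0.0002
```

```bash
cat > c.py <<'E'
from h import *; from bench import robot
st(robot.get_obs())
for n in('wrist','scene'):
  A=robot.snapshot(n);print(n,linetip(A,-29,-30))
E
python3 c.py 2>/dev/null
```

```text
t 10.8 stage [-36.9 -53.6] z 16.7 Fstage [-0.  -1.9] 1.0 w 0.00017683200177367786
wrist (np.float64(nan), np.float64(nan), np.float64(nan))
scene (np.float64(-31.524590163934434), np.float64(-32.24767883031556), np.float64(0.7230886663811233))
```

>>> carry_out([
  [1,0,0.2,0.04,0],
  [1,0,0.2,0.04,0],
  [1,0,0.2,0.04,0],
  [1,0,0.2,0.04,0],
  [1,0,0.2,0.04,0],
  [1,0,0,0,0],
])

```text
time: 11.5
tool_pos: [0.5156, -0.127, 0.0166]
ee_rot: [-0.058, 1.57, -0.173]
wrist_force: [0.9, -2.2, -0.2]
width: 0.0007
```

```bash
python3 c.py 2>/dev/null
```

```text
t 11.5 stage [-34.9 -43.5] z 16.6 Fstage [ 1.2 -2.1] -0.2 w 0.0007195649900269101
wrist (np.float64(-42.192857142857136), np.float64(nan), np.float64(nan))
scene (np.float64(-31.504202106115834), np.float64(-32.282915219734164), np.float64(0.7787131136183305))
```

>>> carry_out([
  [1,0,0.15,0.03,0],
  [1,0,0.15,0.03,0],
  [1,0,0.1,0.02,0],
  [1,0,0.1,0.02,0],
  [1,0,0,0,0],
])

```text
time: 12.1
tool_pos: [0.5171, -0.1224, 0.0166]
ee_rot: [-0.344, 1.57, -0.459]
wrist_force: [0.8, -4.6, 0.5]
width: 0.0004
```

```bash
python3 c.py 2>/dev/null
```

```text
t 12.1 stage [-33.9 -38.8] z 16.6 Fstage [ 1.4 -4.4] 0.5 w 0.00044137561442219615
wrist (np.float64(-39.0434224049332), np.float64(nan), np.float64(nan))
scene (np.float64(-31.061017289907515), np.float64(-32.26731875217846), np.float64(1.2063014622709467))
```

>>> carry_out([
  [1,0,0.1,0.02,0],
  [1,0,0.1,0.02,0],
  [1,0,0.1,0.02,0],
  [1,0,0,0,0],
])

```text
time: 12.6
tool_pos: [0.5178, -0.1203, 0.0167]
ee_rot: [-1.517, 1.569, -1.632]
wrist_force: [1.0, -6.6, 0.3]
width: 0.0003
```

```bash
python3 c.py 2>/dev/null
```

```text
t 12.6 stage [-33.5 -36.6] z 16.7 Fstage [ 1.8 -6.4] 0.3 w 0.00025293088101610225
wrist (np.float64(-36.90322944896116), np.float64(-35.4793999577435), np.float64(-1.42382949121766))
scene (np.float64(-30.928225647105315), np.float64(-32.27617255356109), np.float64(1.3479469064557748))
```

>>> carry_out([
  [1,0,0.1,0.02,0],
  [1,0,0.1,0.02,0],
  [1,0,0.1,0.02,0],
  [1,0,0,0,0],
])

```text
time: 13.1
tool_pos: [0.5179, -0.1198, 0.0168]
ee_rot: [-1.733, 1.564, -1.849]
wrist_force: [-1.4, -12.6, 1.7]
width: 0.0007
```

```bash
python3 c.py 2>/dev/null
```

```text
t 13.1 stage [-33.4 -36.2] z 16.8 Fstage [  0.1 -12.7] 1.7 w 0.000716337746392612
wrist (np.float64(-36.38858195211787), np.float64(-35.19038654618474), np.float64(-1.1981954059331272))
scene (np.float64(-30.916828134082543), np.float64(-32.22467176453614), np.float64(1.307843630453597))
```

>>> carry_out([
  [1,0,0.1,0.02,0],
  [1,0,0.1,0.02,0],
  [1,0,0,0,0],
  [1,0,0,0,0],
  [1,0,0,0,0],
  [1,0,0,0,0],
])

```text
time: 13.8
tool_pos: [0.5179, -0.1197, 0.0169]
ee_rot: [-1.764, 1.561, -1.88]
wrist_force: [-3.4, -15.0, 1.4]
width: 0.0004
```

```bash
python3 c.py 2>/dev/null
```

```text
t 13.8 stage [-33.5 -36. ] z 16.9 Fstage [ -1.6 -15.2] 1.4 w 0.0004320869695121641
wrist (np.float64(-36.26553605313093), np.float64(-35.124508915080085), np.float64(-1.1410271380508448))
scene (np.float64(-30.9055449330784), np.float64(-32.24416228421173), np.float64(1.3386173511333332))
```

>>> carry_out([
  [1,0,-0.5,-0.05,0],
  [1,0,-0.8,0,0],
  [1,0,-0.8,0,0],
  [1,0,0,0,0],
  [1,-3,0,0,0],
  [1,-4,0,0,0],
  [1,-4,1.5,1.5,0],
  [0.3,0,1.4,1.5,0],
  [0.3,0,0,0,0],
  [0.3,0,0,0,0],
  [0.3,0,0,0,0],
])

```text
time: 15.0
tool_pos: [0.5483, -0.1098, 0.125]
ee_rot: [2.952, 1.567, 2.837]
wrist_force: [-0.6, 0.3, 0.3]
width: 0.029
```

```bash
python3 c.py
python3 - <<'E'
from h import *; from bench import robot
A=robot.snapshot('wrist');cv2.imwrite('pics/w7.png',cv2.resize(A['image'][100:300,150:430],(784,560),interpolation=cv2.INTER_CUBIC)[:,:,::-1]);pickle.dump(A,open('w7.pkl','wb'))
E
```

```text
t 15.0 stage [ -4.4 -22.7] z 125.0 Fstage [-0.6  0.2] 0.3 w 0.02899588555322222
wrist (np.float64(-29.23511303511303), np.float64(-30.760359480280215), np.float64(1.525246445167184))
scene (np.float64(-30.85245981967856), np.float64(-32.2610103626943), np.float64(1.408550543015739))
```

View pics/w7.png

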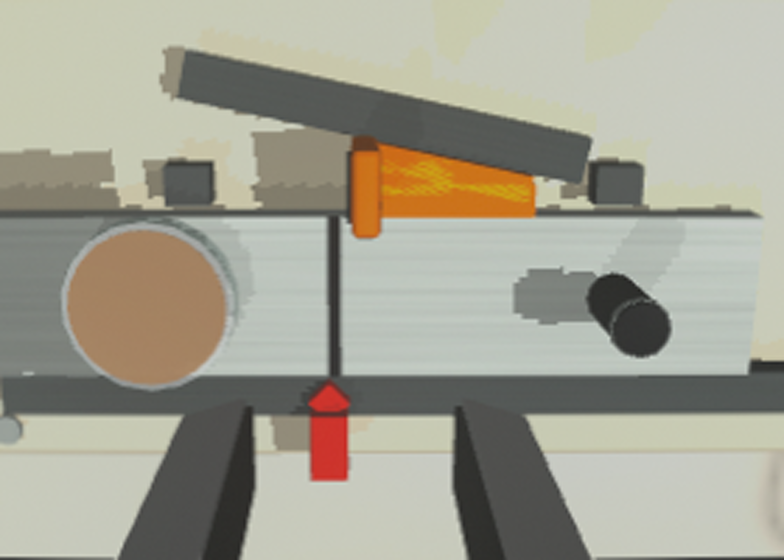

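Run:
```python
from bench import robot
print(robot.close_job())
```

```text
the job is handed in; nothing more can be done
None
```

The job is handed in, at about 15 s on the robot's clock. No verdict was reported.

**What I did:** I gripped the bar's knob and slid the bar about 36.7 mm towards stage −y, then let go. With the fingers closed, I pushed the wedge's thumb tab along the ramp until it stopped moving at about 15 N. I then backed the arm off, clear of everything.

**Last checks:**
- **Line at pointer:** after letting go, the line was 1.5 mm from the tip in the wrist view and 1.4 mm in the scene view, on the +y side (the limit is 4 mm). It was about 0.8 mm before the wedge was pushed, so jamming the wedge dragged the bar by about 0.6 mm.
- **Wedge:** the last picture shows it flush against the bar. Between 6 and 15 N it moved only about 0.6 mm, which fits a tight wedge.
- **Not measured:** I did not read the wedge's travel or its holding force directly. That it is past 29 mm rests on the stall and the stated tight point of about 30 to 32 mm.
- **Bottle, dishes and tip box:** the arm never went near them, but I did not measure their positions at the end.

**What failed or disagreed:**
- **Missed grip:** the first grip closed above the knob. In the pictures the fingertips end about 26 mm short of the reported TCP, so I worked that much lower from then on.
- **Early gap readings:** two wrist-view readings with the line off-centre, after the slide, gave a gap of 2.3 to 3 mm. The scene view then read 0.7 mm. A centred wrist view read 0.9 mm, and I went by that one.
- **Top camera:** my line measurement from it gave no reading once the arm was over the stage.

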